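# Clamp a steel tube in the swing-jaw fixture with its draw latch

## Task

Clamp the steel tube in the wooden fixture for filing: swing the hinged jaw shut against the tube, hook the latch's wire loop over the keeper on the jaw so that its crossbar sits under the keeper's nose, and press the red lever down over centre until it is fully home and stays there. Work by feel and never force the jaw, the loop or the lever; the tube must stay standing in its V, and the file, the tape measure and the padlock stay where they lie.

Things in the scene. Friction and masses are not known exactly. Their poses are not given: they have to be found in the camera images.
- fixture: Tube fixture, fixed to the bench: plywood board 164 x 174 x 15 mm, brown wooden block on its right, hinged wooden jaw on its left, both tops 49 mm above the bench. Origin: on the bench below the axis of the closed V; x points away from the robot, y left, z up. Placed and turned differently each time. The latch lies on the robot's side, in the plane x = -72 mm; the jaw's hinge on the far side.
- vee_centre (a point): Middle of the closed V, on the board's top, 15 mm above the bench: the place of the tube's lower end.
- jaw_hinge (a point): Point on the jaw's upright hinge pin, x = 45, y = 0, z = 33 mm of the fixture.
- tube: The work: loose steel tube, 27 mm across, 90 mm tall, about 0.12 kg, standing on the board within 3 mm of its place in the fixed V. Origin: centre of its lower end.
- jaw (a joint): Angle of the jaw about its pin, rad: 0 = parallel to the fixed block, where it meets the tube (within 0.02); grows as the near end swings left. Starts 0.3 to 0.7 open and stays where it is left; 1 to 2 N at its near end move it until it meets the tube. Do not push it with more than 25 N.
- jaw_outer (a point): Point on the jaw's outer, left face, where to push it shut: 33 mm above the bench (the face runs from 17 to 49 mm), 14 mm farther than the latch's plane. With the jaw shut: x = -58, y = 38 mm of the fixture.
- keeper_seat (a point): Seat of the crossbar's middle in the steel keeper on the jaw (18 mm wide, screwed in upright slots) when set to its middle height; jaw shut: x = -72, y = 22, z = 73 mm of the fixture, same axes. The real keeper is set up to 10 mm higher or lower: find its ledge by feel. It opens to the left (+y): post to the right of the bar, ledge below it reaching 9 mm left of the seat, nose above it.
- loop_bar (a point): Middle of the crossbar of the wire loop: a U of 5 mm wire, 40 mm wide outside, 30 inside; pinch both rods just behind the bar. The bar clears the bevelled nose when 13 mm above its real seat, passes left of it when 3.5 to 8 mm left of the seat, then rests on the ledge at seat height, 1.5 mm under the nose, and is drawn right to the post. Held, it must not bear on the keeper with over 15 N.
- loop (a joint): Angle of the loop on the lever, rad: loop minus lever = the loop's slope above level, going left. Its pin sits on the lever, 16 mm from the lever's pivot, 0.18 rad below the lever's line when home; pin to bar 79 mm. So the bar moves freely in the latch's plane while the lever is up. Starts sloping 0.25 to 0.95, stays where it is left (3 N move it). It stretches up to 9 mm: 11 N, then 22 N a mm.
- lever_pivot (a point): The lever's pivot: x = -72, y = -47, z = 77 mm of the fixture. The lever turns about the fixture's x direction.
- lever (a joint): Angle of the lever, rad: 0 = fully home, flat, pointing right (-y), stopped there; grows as it is raised (1.57 upright, at most 2.1). Starts at 1.15 to 1.6, stays where it is left; rises to about 1.7 as the loop is hooked. Hooked, it resists from about 1.2 down with up to 11 N at the tip, goes over centre between 0.4 and 0.1 and is then pulled home by the loop. Do not push it with more than 25 N.
- lever_tip (a point): Point on the lever's red handle, 72 mm from the pivot, on the face that is uppermost when the lever is home and looks left when it stands upright. Handle 19 mm wide, 10 mm thick, its end 92 mm from the pivot.
- file: Flat file with green handle, 258 mm long, on the bench; bystander. Origin: middle of its underside.
- tape_measure: Yellow tape measure standing on the bench, 37 x 81 x 67 mm; bystander. Origin: middle of its underside.
- padlock: Brass padlock lying on the bench, 66 x 45 x 17 mm; bystander. Origin: middle of its underside.
Things that resemble listed ones, but are neither listed nor needed, are in the scene too. What is meant by the tube is not black, and is the smaller of those in its own colour.

How it is judged:
On the way, in this order (a step that is already met when the one before it is completed fails the run):
1. the jaw is shut against the tube (within 0.05 rad of parallel), the tube standing in the V (value of joint jaw below 0.05 rad and angle between tube's own z axis and vertical below 0.06 rad and distance between tube and vee_centre below 0.006 m), for 0.2 s.
2. the lever is on its way down (still above 0.2 rad) with the crossbar hooked against the keeper's post, so that the loop pulls on the jaw with more than 20 N (y of loop_bar in the frame of keeper_seat between -0.004 and 0.0028 m and z of loop_bar in the frame of keeper_seat between -0.0125 and 0.0125 m and contact force between loop and jaw above 20 N and value of joint lever above 0.2 rad), for 0.05 s.
At the end, for the whole second after the job is handed in: The lever lies fully home (within 0.05 rad), the crossbar is hooked against the keeper's post (within 4 mm; height as the keeper is set) and pulls on the jaw with more than 30 N, and the tube stands upright (within 0.06 rad) in the V (within 6 mm), gripped by the jaw with more than 30 N and at rest (y of loop_bar in the frame of keeper_seat between -0.004 and 0.0028 m and z of loop_bar in the frame of keeper_seat between -0.0125 and 0.0125 m and angle between tube's own z axis and vertical below 0.06 rad and distance between tube and vee_centre below 0.006 m and value of joint lever below 0.05 rad and contact force between each of tube, loop and jaw above 30 N and linear speed of tube below 0.02 m/s); the robot touches nothing.
It fails at once if the loop is forced: held in the fingers, it bears on the keeper or the jaw with more than 15 N (contact force between loop and jaw above 15 N and contact force between the fingers and loop above 5 N).
It fails at once if the lever is forced: the robot pushes it with more than 25 N (contact force between the arm and lever above 25 N).
It fails at once if the jaw is forced: the robot pushes it with more than 25 N (contact force between the arm and jaw above 25 N).
It fails at once if the tube is knocked over or lifted out (angle between tube's own z axis and vertical above 0.3 rad or height (world z) of tube above 0.03 m).
It fails at once if the file, the tape measure or the padlock is moved by more than 20 mm (distance of any of file, tape_measure, padlock from where it was at the start of the episode above 0.02 m).
It also fails if it takes over 58 s, if anything falls off the work surface, if the arm or the gripper's body presses on something with over 40 N, if the wrist force passes 120 N, or if a joint passes its speed limit or range.

## Robot

A 6-joint arm with a two-finger parallel gripper is mounted at the origin on the work surface; the furniture and walls round the work are solid. World frame = base frame: x ahead of the robot, y to its left, z up, the work surface at z = 0. Lengths are in m, angles in rad, forces in N, time in s.
With the tool pointing down it reaches from about 0.35 to 0.875 m from the base axis. Payload 4.2 kg.
Tool frame: the origin (TCP) lies at the very end of the fingers, on their centre line; the grasp point (between the pads) lies env.pinch_z behind it (env.pinch_z is the distance from the TCP to the grasp point, in m); z points along the fingers, y is the line along which they close (so a half turn about z gives the same grasp; the last joint's range is limited). The gripper opens to 85 mm and grips with 20 to 120 N. Pads are 22 mm wide; open, the fingers measure 114 mm over their backs; the gripper's body (76 mm by 85 mm) begins 54 mm behind the grasp point. The pads swing forward as they close: fully open they stand 13 mm farther back than shut.
Start: joints at [-1.007, 0.385, 0.008, 0, -1.194, -0.259], TCP at [0.188, -0.596, 0.231] pointing down, gripper open.
Joint ranges: [-3.14, 3.14], [-1.21, 2.06], [-1.07, 1.41], [-3.16, 2.05], [-2.99, -0.16], [-3.1, 3.1]. Speed limits (rad/s): [2.79, 2.79, 3.14, 3.14, 3.14, 3.14].

## Interface

Orientations are given as a 3x3 rotation matrix whose columns are the frame's x, y, z axes.
In Python, from workcell import env gives the robot as it stands.
- The arm moves only by the shell command python3 -m inch 'ROWS' [FORCE]. ROWS is JSON, a list of rows, each an object with "fingers": the closure, from -1 (fully open) to 1 (shut), so that 0 is half open; "xyz": the shift along the tool's x, y, z in mm, a list of three; "twist": the turn, a rotation vector about the tool's x, y, z in degrees, a list of three. In form: [{"fingers": fingers, "xyz": [dx, dy, dz], "twist": [wx, wy, wz]}, ...]. A call has 1 to 5 rows; each row is the pose to reach, as a shift and turn from the pose commanded when the call began, along the tool's axes at that moment; what a row does not reach only later rows make up. A row lasts 1/8 s, in which the tool goes at most 62.5 mm and 10.7 degrees, less where a joint would pass 70% of its speed; a pose out of reach is approached as far as the arm can. A call with a gripper value outside its range is refused whole. The fingers move at their own pace and stop on an object; FORCE is the grip in N (left out, the last holds). Time passes only in rows, so rows that repeat a pose let the fingers close. It gives the time, the measured TCP pose, the force, the opening and the grip force at its end, in the units of the state.
- env.observe(): the state, without advancing time (a new reading comes with each control period).
- env.read_camera(name): name is "scene" or "side" or "wrist"; returns the picture (400x640x3 uint8, blue, green, red); there is no depth.
- env.get_calibration(name): a dict with "mtx" (3x3 intrinsics, pixels), "R" (3x3) and "t" (3): a world point X has camera coordinates R X + t. Camera axes: x right, y down, z forward; pixel columns grow to the right and rows downward; lengths in m; the calibration is good to about 2 mm. A picture is of the moment at which its call begins: read the wrist's pose just before it. get_calibration takes no time and is no camera call; for the wrist camera it gives the pose at the moment of the call.
- env.job_done(): hands the job in; it is judged then, once.
The state is a dict: "t": time; "q": joint angles; "qd": joint speeds; "joint_efforts": joint torques, N m; "eef_pos": TCP position; "ee_rot": TCP orientation; "wrist_force": force on the tool from outside, world axes, zero at the start; "moment": the same for the moment, N m; "opening": finger opening in m; "finger_force": force on a finger pad.
Only numpy, scipy, OpenCV 4.12 (cv2) and the standard library are available. Lean on these libraries where they do the work, as an engineer would, in place of code of your own. Each camera call takes 0.05 s, during which the arm holds its last target. There are 200 camera calls.

## Working session

There is one attempt and no reset: what is moved stays moved. The work goes in short steps, Python scripts to look and compute and a shell command to move; the robot and the scene stay as the last step left them, time stands still between calls to the robot, and variables do not carry over. Pictures are saved under pics/ and viewed, at most 10 in all, crops included, and the job is handed in when it is done.

```bash
ls; mkdir -p pics
python3 - <<'E'
from workcell import env
import cv2,numpy as np
for n in("scene","side"):
    im=env.read_camera(n);cv2.imwrite(f"pics/{n}0.png",im)
    c=env.get_calibration(n);print(n,c["mtx"].tolist(),(-c["R"].T@c["t"]).round(3),c["R"].round(3).tolist())
o=env.observe();print(o["t"],o["eef_pos"],o["ee_rot"],env.pinch_z,o["opening"])
E
```

```text
pics
scene [[433.5932714506743, 0.0, 322.0495473925473], [0.0, 433.5932714506743, 203.94418399741312], [0.0, 0.0, 1.0]] [-0.117 -0.482  0.661] [[0.695, -0.719, 0.004], [-0.416, -0.406, -0.814], [0.587, 0.564, -0.581]]
side [[448.67806441353736, 0.0, 315.6823983075098], [0.0, 448.67806441353736, 194.54137191271252], [0.0, 0.0, 1.0]] [0.365 0.905 0.688] [[-0.988, -0.155, 0.006], [-0.094, 0.567, -0.818], [0.123, -0.809, -0.574]]
0.1 [ 0.18744096 -0.5956848   0.23034554] [[-9.53946100e-01 -2.99977348e-01 -6.55069612e-04]
 [-2.99978054e-01  9.53944349e-01  1.82948779e-03]
 [ 7.60950594e-05  1.94173925e-03 -9.99998112e-01]] 0.0187 0.08528557770529623
```

View pics/scene0.png

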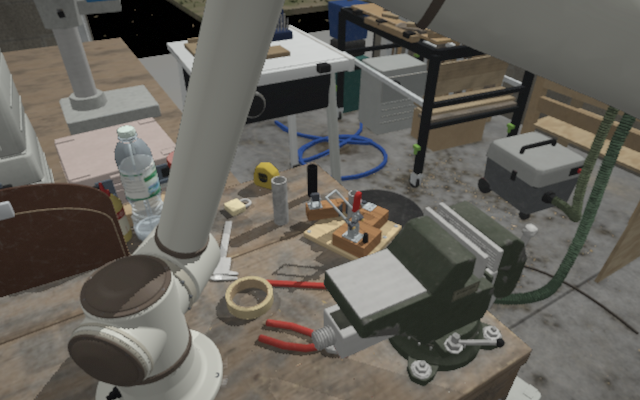

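View pics/side0.png

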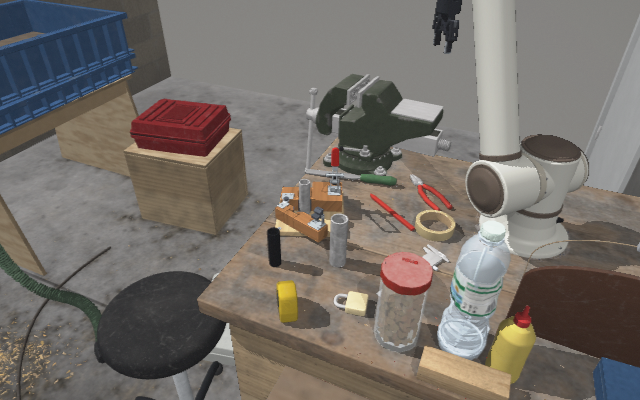

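The scene view shows the fixture at about (352,225), with the red lever at (357,200). A taller steel tube stands at (280,200), a black one at (312,180), the tape at (265,175), the padlock at (237,206) and a big vise to the right. In the side view the fixture is at (310,205), with a short steel tube at (305,195) in the V, a taller one at (339,240) and a black one at (273,245). I take the short steel tube in the V as the one meant and will enlarge it to check.

Run:
```python
import cv2,numpy as np
a=cv2.imread("pics/scene0.png")[165:265,295:415];b=cv2.imread("pics/side0.png")[140:250,260:360]
a=cv2.resize(a,(400,333),interpolation=2);b=cv2.resize(b,(400,440),interpolation=2)
c=np.zeros((440,800,3),np.uint8);c[:333,:400]=a;c[:,400:]=b;cv2.imwrite("pics/crop1.png",c)
```

```text
(no output)
```

View pics/crop1.png

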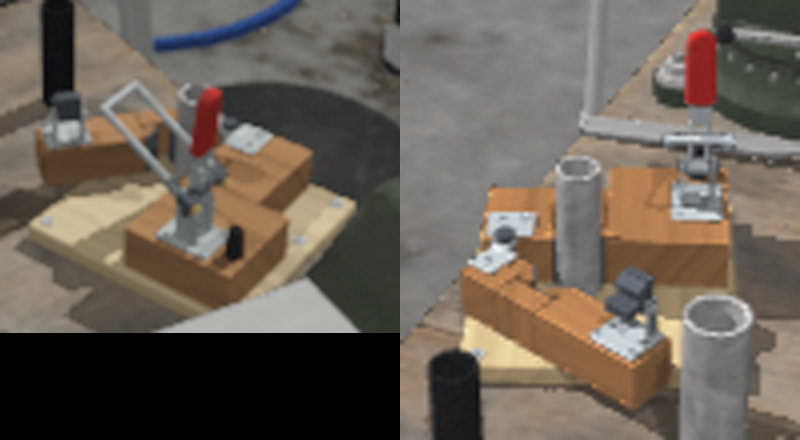

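The crop confirms it: the meant tube is the short grey one in the V (side px 305,182). The taller grey one at (339,240) and the black one at (273,245) are decoys.

```bash
cat > h.py <<'E'
import numpy as np,cv2
from workcell import env
def ray(cal,p):
    d=cal["R"].T@np.linalg.solve(cal["mtx"],[p[0],p[1],1.]); return -cal["R"].T@cal["t"],d/np.linalg.norm(d)
def onz(cal,p,z):
    o,d=ray(cal,p); return o+d*(z-o[2])/d[2]
def tri(c1,p1,c2,p2):
    o1,d1=ray(c1,p1);o2,d2=ray(c2,p2)
    s=np.linalg.lstsq(np.c_[d1,-d2],o2-o1,rcond=None)[0]
    a,b=o1+s[0]*d1,o2+s[1]*d2
    return (a+b)/2,np.linalg.norm(a-b)
def proj(cal,X):
    v=cal["mtx"]@(cal["R"]@np.asarray(X)+cal["t"]);return v[:2]/v[2]
E
python3 - <<'E'
from h import *
S,D=env.get_calibration("scene"),env.get_calibration("side")
s=lambda x,y:(295+x*.3-.35,165+y*.3-.35)
d=lambda x,y:(260+(x-400)/4-.4,140+y/4-.4)
print("tube top side",onz(D,d(579,168),.105),"scene",onz(S,s(187,92),.105))
print("board left(scene)",onz(S,s(30,222),.015),"right",onz(S,s(355,203),.015))
print("side board corner",onz(D,d(463,376),.015))
print("lever pivot",tri(S,s(205,180),D,d(699,150)))
print("lever top",tri(S,s(213,90),D,d(702,32)))
print("block tops z49: scene R",onz(S,s(312,150),.049),"near",onz(S,s(232,272),.049),"L",onz(S,s(126,232),.049), "side far-right",onz(D,d(732,170),.049),onz(D,d(484,187),.049))
print("bar L",onz(S,s(104,104),.13),"R",onz(S,s(135,84),.13))
E
```

```text
tube top side [0.52466014 0.0352805  0.105     ] scene [0.52299203 0.04211996 0.105     ]
board left(scene) [0.42482097 0.09857226 0.015     ] right [ 0.60310291 -0.05325911  0.015     ]
side board corner [0.5773039  0.12781104 0.015     ]
lever pivot (array([ 0.46317255, -0.02136321,  0.09181544]), np.float64(0.009017321124679512))
lever top (array([ 0.46177879, -0.02764022,  0.16821141]), np.float64(0.001638523904667146))
block tops z49: scene R [ 0.59387773 -0.01785433  0.049     ] near [ 0.45149849 -0.06116455  0.049     ] L [0.4334777 0.0148744 0.049    ] side far-right [ 0.44211936 -0.06212079  0.049     ] [ 0.59569147 -0.01672994  0.049     ]
bar L [0.44600147 0.04796754 0.13      ] R [0.47729222 0.04941653 0.13      ]
```

```bash
cat >> h.py <<'E'
from scipy.spatial.transform import Rotation as Ro
O=np.array([.524,.038,0.]);YAW=.2
import os,json
if os.path.exists("fix.json"): O[:2],YAW=(lambda f:(f[:2],f[2]))(json.load(open("fix.json")))
def F(): return Ro.from_euler("z",YAW).as_matrix()
def w2f(X): return (F().T@(np.asarray(X)-O))*1000
def f2w(X): return O+F()@np.asarray(X,float)/1000
def tool(tilt):  # y=-fx, x=-fy, leaning left by tilt deg
    B=F()@np.array([[0,-1,0],[-1,0,0],[0,0,-1.]]).T
    return B@Ro.from_euler("y",tilt,degrees=True).as_matrix()
def go(f,tilt,q=1):
    o=env.observe();R=o["ee_rot"];
    x=R.T@(f2w(f)-o["eef_pos"])*1000;r=Ro.from_matrix(R.T@tool(tilt)).as_rotvec(degrees=True)
    print("go",np.round(f,1),tilt,"xyz",x.round(1).tolist(),"twist",r.round(1).tolist(),"rows",round(max(np.linalg.norm(x)/62.5,np.linalg.norm(r)/10.7),1))
def st():
    o=env.observe();R=o["ee_rot"];T=tool(0).T@R
    print("t %.2f tcp_fix"%o["t"],w2f(o["eef_pos"]).round(1),"tilt",Ro.from_matrix(T).as_rotvec(degrees=True).round(1),"F_fix",(F().T@o["wrist_force"]).round(1),"M",o["moment"].round(2),"open %.1f ff %s"%(o["opening"]*1000,o["finger_force"]))
E
python3 - <<'E'
from h import *
S,D=env.get_calibration("scene"),env.get_calibration("side")
d=lambda x,y:(260+(x-400)/4-.4,140+y/4-.4)
print("decoy base",w2f(onz(D,(339,264),0)),w2f(onz(S,(280,222),0)),"top tri",w2f(tri(S,(279,181),D,(340,219))[0]))
print("black",w2f(onz(D,(274,263),0)), "top", w2f(tri(S,(312,168),D,(273,231))[0]))
print("jaw outer top edge",w2f(onz(D,d(460,280),.049)),w2f(onz(D,d(632,360),.049)),w2f(onz(D,d(672,338),.049)))
print("keeper",w2f(tri(S,(314,196),D,d(630,280))[0]))
print("vise top pts",tri(S,(360,278),D,(420,105)))
print("tape",w2f(onz(S,(265,185),0)))
for y,z in((0,450),):go([-65,130,380],0)
E
```

```text
decoy base [-70.72312651 167.88639752   0.        ] [-72.05785918 159.52260417   0.        ] top tri [-68.62613168 158.17223287 118.23757275]
black [ 71.36839889 159.32665905   0.        ] top [ 68.64136101 155.91689609  86.84679769]
jaw outer top edge [71.67446857 29.95380543 49.        ] [-26.32590646 107.68763025  49.        ] [-49.92521124  89.02236337  49.        ]
keeper [-28.52770738  83.65305939  83.90258485]
vise top pts (array([ 0.25616788, -0.20974101,  0.20672952]), np.float64(0.01598063782438329))
tape [ 39.52295502 296.09790031   0.        ]
go [-65 130 380] 0 xyz [-460.1, 639.9, -148.4] twist [0.1, 0.1, -84.0] rows 12.8
```

```bash
python3 -m inch '[{"fingers":1,"xyz":[0,0,-60],"twist":[0,0,-10]},{"fingers":1,"xyz":[0,0,-120],"twist":[0,0,-20]},{"fingers":1,"xyz":[0,0,-180],"twist":[0,0,-30]},{"fingers":1,"xyz":[-36,50,-180],"twist":[0,0,-40]},{"fingers":1,"xyz":[-72,100,-180],"twist":[0,0,-50]}]' 40
python3 - <<'E'
from h import *
st();go([-30,130,350],0)
o=env.observe();c=env.get_calibration("wrist");R=o["ee_rot"]
print("cam in tool",R.T@(-c["R"].T@c["t"]-o["eef_pos"]),(R.T@c["R"].T).round(2).tolist())
E
```

```text
t: 0.72
eef_pos: [0.2267, -0.4782, 0.4109]
ee_rot: [[-0.379, -0.925, 0.001], [-0.925, 0.379, 0.0], [-0.001, -0.0, -1.0]]
wrist_force: [1.5, -0.1, 0.4]
opening: 0.0
finger_force: 0.0
t 0.72 tcp_fix [-393.9 -446.9  410.9] tilt [ 0.  -0.  33.8] F_fix [ 1.5 -0.4  0.4] M [ 0.02 -0.18 -0.  ] open 0.0 ff 0.0
go [-30 130 350] 0 xyz [-681.8, 18.1, 61.4] twist [-0.0, 0.0, -33.8] rows 11.0
cam in tool [ 0.07149749  0.00024548 -0.14208801] [[0.0, -0.96, -0.28], [1.0, 0.0, -0.0], [0.0, -0.28, 0.96]]
```

```bash
python3 -m inch '[{"fingers":1,"xyz":[-62,2,6],"twist":[0,0,-10]},{"fingers":1,"xyz":[-124,4,12],"twist":[0,0,-20]},{"fingers":1,"xyz":[-186,6,18],"twist":[0,0,-30]},{"fingers":1,"xyz":[-248,8,24],"twist":[0,0,-33.8]},{"fingers":1,"xyz":[-310,10,30],"twist":[0,0,-33.8]}]' >/dev/null
python3 - <<'E'
from h import *
st();go([-30,130,350],0)
E
```

```text
t 1.35 tcp_fix [-229.2 -183.2  381. ] tilt [ 0.  -0.   0.2] F_fix [ 1.9 -1.3  0.2] M [ 0.05 -0.17  0.02] open -0.1 ff 0.0
go [-30 130 350] 0 xyz [-313.9, -198.1, 31.1] twist [-0.0, 0.0, -0.2] rows 6.0
```

```bash
python3 -m inch '[{"fingers":1,"xyz":[-45,-45,15],"twist":[0,0,0]},{"fingers":1,"xyz":[-90,-90,30],"twist":[0,0,0]},{"fingers":1,"xyz":[-135,-135,45],"twist":[0,0,0]},{"fingers":1,"xyz":[-170,-180,60],"twist":[0,0,0]},{"fingers":1,"xyz":[-170,-180,60],"twist":[0,0,0]}]' >/dev/null
python3 - <<'E'
from h import *
st()
c=env.get_calibration("wrist");im=env.read_camera("wrist");cv2.imwrite("pics/w1.png",im)
import pickle;pickle.dump(c,open("w1.pkl","wb"))
for n,p in dict(O=[0,0,15],bar0=[-72,23,117],piv=[-72,-47,77],hinge=[45,0,49]).items():print(n,proj(c,f2w(p)).round())
E
```

```text
t 1.98 tcp_fix [-47.7 -13.4 318.5] tilt [-0.3  0.  -0. ] F_fix [-0.  -0.2 -0.2] M [-0.03  0.06 -0.04] open 0.0 ff 0.0
O [282. 169.]
bar0 [338. 206.]
piv [337. 139.]
hinge [245. 173.]
```

View pics/w1.png

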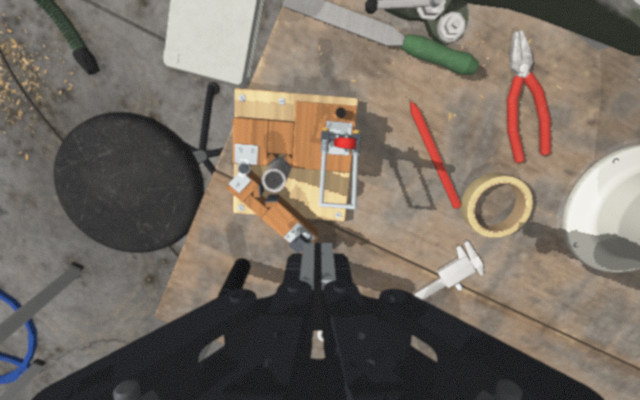

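The wrist view from above shows the fixture squarely at (295,155): tube at (274,180), loop with bar at (338,206), red lever at (343,142), jaw open from (240,185) to (297,235), and the file on the right at (440,50). I enlarge it once for refinement.

Run:
```python
import cv2
a=cv2.imread("pics/w1.png")[85:250,225:365];cv2.imwrite("pics/w1c.png",cv2.resize(a,None,fx=3.6,fy=3.6,interpolation=cv2.INTER_CUBIC))
```

```text
(no output)
```

View pics/w1c.png

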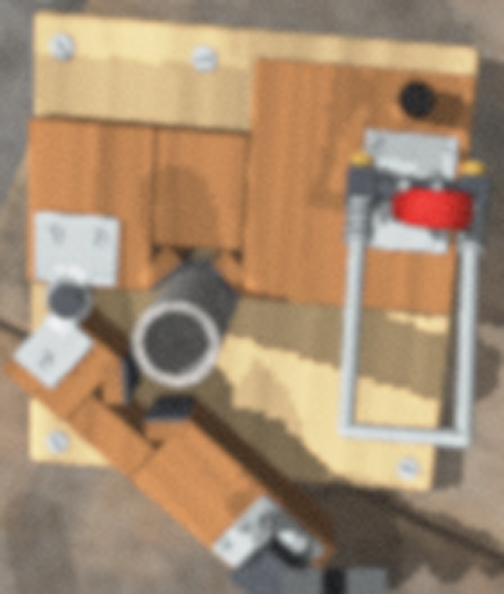

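Run:
```python
from h import *
import pickle
c=pickle.load(open("w1.pkl","rb"));p=lambda x,y:(225+x/3.6-.36,85+y/3.6-.36)
def q(n,x,y,z):print(n,w2f(onz(c,p(x,y),z/1000)).round(1))
for n,x,y in(("fr",35,13),("nr",476,48),("fl",32,460),("nl",432,490)):q(n,x,y,15)
q("tube",176,343,105);q("hinge",70,298,55);
S=env.get_calibration("scene");D=env.get_calibration("side")
print("barF",w2f(tri(c,p(347,433),S,(295+135*.3,165+84*.3))[0]),"barN",w2f(tri(c,p(463,440),S,(295+104*.3,165+104*.3))[0]))
print("tubetop",w2f(tri(c,p(176,343),D,(304.3,181.6))[0]))
print("lever",w2f(tri(c,p(432,210),D,(335.1,147.6))[0]))
q("jaw outer near top",235,565,49);q("jaw outer far",5,365,49)
```

```text
fr [  59.2 -106.1   15. ]
nr [-101.  -94.   15.]
fl [72.8 64.6 15. ]
nl [-89.1  77.7  15. ]
tube [  0.9  -4.1 105. ]
hinge [44.3 -9.1 55. ]
barF [-52.04496759  15.21233467 136.02710783] barN [-85.94219624  17.20790754 138.69759147]
tubetop [  0.57660958  -3.96311297 104.29781085]
lever [-73.6924264  -52.21709931 167.31446647]
jaw outer near top [-10.9  95.7  49. ]
jaw outer far [70.9 16.7 49. ]
```

```bash
python3 - <<'E'
from h import *
n=f2w([0.2,-4.3,0]);json.dump([n[0],n[1],.12],open("fix.json","w"));print(n)
E
python3 - <<'E'
from h import *
st();go([15,130,180],0);go([15,130,180],22);go([15,130,30],22)
E
```

```text
[0.52505029 0.03382545 0.        ]
t 2.02 tcp_fix [-47.4 -13.8 319.4] tilt [-0.2  0.  -4.5] F_fix [ 0.9 -0.4  0.3] M [-0.02 -0.06 -0.05] open -0.4 ff 0.0
go [ 15 130 180] 0 xyz [-138.4, -74.2, 139.0] twist [0.2, -0.0, 4.5] rows 3.4
go [ 15 130 180] 22 xyz [-138.4, -74.2, 139.0] twist [-0.6, 22.0, 4.5] rows 3.4
go [ 15 130  30] 22 xyz [-138.5, -74.8, 289.0] twist [-0.6, 22.0, 4.5] rows 5.3
```

```bash
python3 -m inch '[{"fingers":1,"xyz":[-46,-25,40],"twist":[0,7,1.5]},{"fingers":1,"xyz":[-92,-50,80],"twist":[0,14,3]},{"fingers":1,"xyz":[-138,-74,125],"twist":[-0.6,22,4.5]},{"fingers":1,"xyz":[-138,-74,180],"twist":[-0.6,22,4.5]},{"fingers":1,"xyz":[-138,-74,235],"twist":[-0.6,22,4.5]}]' >/dev/null
python3 - <<'E'
from h import *
st();go([15,130,30],22);go([5,120,28],22)
E
```

```text
t 2.65 tcp_fix [ 15.3 128.5  84.8] tilt [ 0.3 22.   0.1] F_fix [0.5 0.1 0.3] M [ 0.73 -0.02  0.04] open -0.4 ff 0.0
go [ 15 130  30] 22 xyz [-21.9, 0.5, 50.3] twist [-0.3, 0.0, -0.2] rows 0.9
go [  5 120  28] 22 xyz [-13.4, 10.5, 55.8] twist [-0.3, 0.0, -0.2] rows 0.9
```

```bash
python3 -m inch '[{"fingers":1,"xyz":[-22,0,51],"twist":[0,0,0]},{"fingers":1,"xyz":[-22,0,51],"twist":[0,0,0]}]' >/dev/null
python3 - <<'E'
from h import *
st();
for f in([0,107,28],[-20,96,28],[-34,85,28],[-45,72,28],[-52,63,28],[-58,53,28]):go(f,22)
E
```

```text
t 2.90 tcp_fix [ 13.  126.4  28.3] tilt [-0.2 22.3  0.2] F_fix [-0.1  0.8  1.2] M [ 0.77  0.14 -0.  ] open 0.3 ff 0.0
go [  0 107  28] 22 xyz [17.9, 12.9, 7.7] twist [0.2, -0.3, -0.1] rows 0.4
go [-20  96  28] 22 xyz [28.1, 32.8, 12.0] twist [0.2, -0.3, -0.1] rows 0.7
go [-34  85  28] 22 xyz [38.3, 46.8, 16.2] twist [0.2, -0.3, -0.1] rows 1.0
go [-45  72  28] 22 xyz [50.4, 57.7, 21.2] twist [0.2, -0.3, -0.1] rows 1.3
go [-52  63  28] 22 xyz [58.7, 64.7, 24.6] twist [0.2, -0.3, -0.1] rows 1.5
go [-58  53  28] 22 xyz [68.0, 70.7, 28.4] twist [0.2, -0.3, -0.1] rows 1.6
```

```bash
python3 -m inch '[{"fingers":1,"xyz":[9,6,4],"twist":[0,0,0]},{"fingers":1,"xyz":[18,13,8],"twist":[0,0,0]},{"fingers":1,"xyz":[23,23,10],"twist":[0,0,0]},{"fingers":1,"xyz":[28,33,12],"twist":[0,0,0]},{"fingers":1,"xyz":[33,40,14],"twist":[0,0,0]}]' >/dev/null
python3 - <<'E'
from h import *
st();
for f in([-34,85,28],[-45,72,28],[-52,63,28],[-58,53,28]):go(f,22)
E
```

```text
t 3.52 tcp_fix [-24.9  93.5  30.7] tilt [ 0.3 22.   0.1] F_fix [ 1.7 -0.3  0.5] M [ 0.87 -0.2   0.14] open 0.0 ff 0.5659996345639229
go [-34  85  28] 22 xyz [6.9, 9.1, 5.6] twist [-0.3, 0.0, -0.2] rows 0.2
go [-45  72  28] 22 xyz [19.0, 20.1, 10.4] twist [-0.3, 0.0, -0.2] rows 0.5
go [-52  63  28] 22 xyz [27.4, 27.1, 13.7] twist [-0.3, 0.0, -0.2] rows 0.7
go [-58  53  28] 22 xyz [36.7, 33.1, 17.4] twist [-0.3, 0.0, -0.2] rows 0.8
```

```bash
python3 -m inch '[{"fingers":1,"xyz":[7,9,4],"twist":[0,0,0]},{"fingers":1,"xyz":[13,15,6],"twist":[0,0,0]},{"fingers":1,"xyz":[19,20,8],"twist":[0,0,0]},{"fingers":1,"xyz":[23,24,10],"twist":[0,0,0]},{"fingers":1,"xyz":[27,27,12],"twist":[0,0,0]}]' >/dev/null
python3 - <<'E'
from h import *
st();
for f in([-52,63,28],[-58,53,28],[-58,45,28]):go(f,22)
E
```

```text
t 4.15 tcp_fix [-51.8  63.7  28.8] tilt [ 0.2 22.   0.2] F_fix [ 0.6  1.6 -0. ] M [ 1.01 -0.14  0.07] open -0.1 ff 0.5089191533625126
go [-52  63  28] 22 xyz [0.4, 0.2, 1.1] twist [-0.2, -0.0, -0.2] rows 0.0
go [-58  53  28] 22 xyz [9.7, 6.2, 4.8] twist [-0.2, -0.0, -0.2] rows 0.2
go [-58  45  28] 22 xyz [17.1, 6.2, 7.8] twist [-0.2, -0.0, -0.2] rows 0.3
```

Force along y is now about 1.6 N, so the fingers are pushing the jaw. I go on in small steps.

```bash
python3 -m inch '[{"fingers":1,"xyz":[3,2,1.5],"twist":[0,0,0]},{"fingers":1,"xyz":[6,4,3],"twist":[0,0,0]},{"fingers":1,"xyz":[9,6,4.5],"twist":[0,0,0]}]'|grep force; python3 -c "from h import *;st()";python3 -m inch '[{"fingers":1,"xyz":[2,0,0.8],"twist":[0,0,0]}]'|grep force;python3 -m inch '[{"fingers":1,"xyz":[2,0,0.8],"twist":[0,0,0]}]'|grep force; python3 -c "from h import *;st()"
```

```text
wrist_force: [0.8, 1.3, -0.5]
finger_force: 0.5
t 4.53 tcp_fix [-57.7  53.9  28. ] tilt [ 0.3 22.   0.2] F_fix [ 1.   1.2 -0.5] M [ 0.93 -0.09  0.1 ] open -0.2 ff 0.4734888490929734
wrist_force: [-1.4, 1.4, -0.1]
finger_force: 0.8
wrist_force: [-1.5, 1.1, -0.6]
finger_force: 0.8
t 4.78 tcp_fix [-58.2  49.3  27.8] tilt [ 0.2 22.   0.2] F_fix [-1.4  1.3 -0.6] M [ 1.17  0.53 -0.19] open 0.3 ff 0.8296954084653407
```

```bash
for i in 1 2; do python3 -m inch '[{"fingers":1,"xyz":[1,0,0.4],"twist":[0,0,0]}]'|grep wrist;done; python3 -c "from h import *;st()"
```

```text
wrist_force: [-2.1, 2.1, 0.5]
wrist_force: [-3.7, 2.2, -0.5]
t 5.03 tcp_fix [-58.   47.6  27.9] tilt [ 0.2 22.   0.2] F_fix [-3.4  2.6 -0.5] M [ 1.45  0.94 -0.27] open 0.2 ff 1.527597550302744
```

```bash
python3 -m inch '[{"fingers":1,"xyz":[1,0,0.4],"twist":[0,0,0]}]'|grep wrist; python3 -c "from h import *;st()"
```

```text
wrist_force: [-2.8, 2.8, -0.5]
t 5.15 tcp_fix [-57.9  46.5  27.9] tilt [ 0.2 22.   0.2] F_fix [-2.5  3.1 -0.5] M [ 1.48  0.91 -0.35] open -0.2 ff 1.528018657118082
```

```bash
for i in 1 2; do python3 -m inch '[{"fingers":1,"xyz":[1,0,0.4],"twist":[0,0,0]}]'|grep wrist;done; python3 -c "from h import *;st();env.observe()"
```

```text
wrist_force: [-8.0, 8.6, 2.8]
wrist_force: [-12.5, 12.7, 4.8]
t 5.40 tcp_fix [-57.8  45.6  27.8] tilt [ 0.3 21.8  0.1] F_fix [-10.9  14.1   4.8] M [ 3.59  3.36 -1.28] open -0.1 ff 6.964947804808617
```

```bash
python3 -m inch '[{"fingers":1,"xyz":[-3,0,-1.2],"twist":[0,0,0]},{"fingers":1,"xyz":[-11,0,-4],"twist":[0,0,0]},{"fingers":0.5,"xyz":[4,0,-41],"twist":[0,0,0]},{"fingers":-0.2,"xyz":[24,0,-92],"twist":[0,0,0]},{"fingers":-0.4,"xyz":[45,0,-143],"twist":[0,0,0]}]'|grep wrist
python3 - <<'E'
from h import *
import pickle
st();go([-72,12,190],-10);go([-72,12,123],-10)
for n in("scene","side","wrist"):
    c=env.get_calibration(n);pickle.dump(c,open(n+"2.pkl","wb"));im=env.read_camera(n);cv2.imwrite(f"pics/{n}2.png",im)
    print(n,*[proj(c,f2w(p)).round() for p in([-72,22,73],[-72,14.6,137],[0,0,105],[-58,38,49],[45,0,49])])
E
```

```text
wrist_force: [0.8, 1.0, -0.9]
t 6.03 tcp_fix [-58.6  56.4 179.1] tilt [ 0.2 22.   0.1] F_fix [ 0.9  0.9 -0.9] M [ 0.83 -0.07  0.08] open 54.2 ff 0.0
go [-72  12 190] -10 xyz [45.2, 13.3, 6.5] twist [-0.2, -32.0, -0.1] rows 3.0
go [-72  12 123] -10 xyz [20.1, 13.6, 68.6] twist [-0.2, -32.0, -0.1] rows 3.0
scene [327. 216.] [331. 194.] [354. 193.] [325. 219.] [363. 204.]
side [334. 198.] [335. 174.] [304. 181.] [328. 211.] [286. 200.]
wrist [340. 203.] [345. 183.] [246. 170.] [323. 223.] [211. 181.]
```

Run:
```python
import cv2,numpy as np
a=cv2.imread("pics/scene2.png")[165:265,295:415];b=cv2.imread("pics/wrist2.png")[80:280,180:380];d=cv2.imread("pics/side2.png")[130:230,260:360]
c=np.zeros((560,800,3),np.uint8);c[:250,:300]=cv2.resize(a,(300,250),interpolation=2);c[260:560,:300]=cv2.resize(d,(300,300),interpolation=2);c[:500,300:]=cv2.resize(b,(500,500),interpolation=2);cv2.imwrite("pics/crop2.png",c)
```

```text
(no output)
```

View pics/crop2.png

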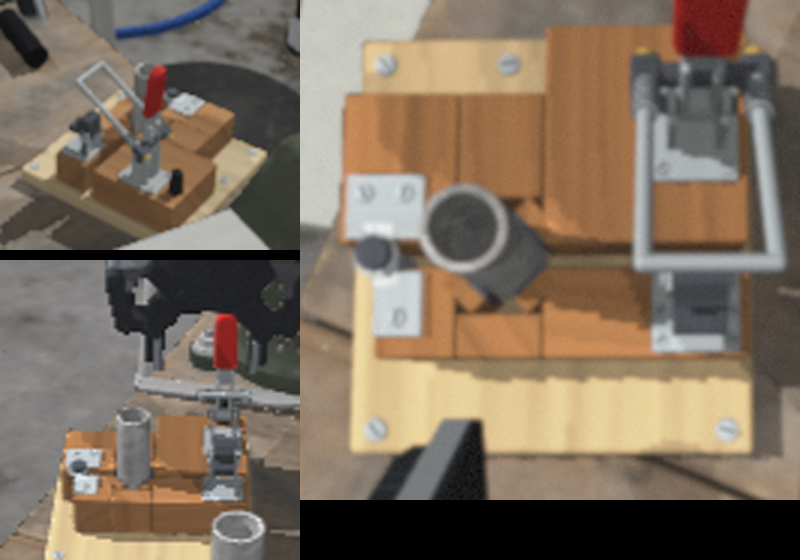

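The crop shows the jaw shut and parallel, and the tube upright in the V. The bar's middle is at wrist px (345,185) and scene px (331,193), both within 2 px of prediction. A dark thing at scene px (302,178) could be a fallen black decoy or the gripper, so I check that.

Run:
```python
from h import *
import pickle
S=pickle.load(open("scene2.pkl","rb"));o=env.observe()
print("tcp in scene",proj(S,o["eef_pos"]).round(), proj(S,o["eef_pos"]+o["ee_rot"]@[0,.035,-.015]).round(),proj(S,o["eef_pos"]+o["ee_rot"]@[0,-.035,-.015]).round())
a=cv2.imread("pics/side0.png");b=cv2.imread("pics/side2.png")
m=cv2.absdiff(a,b).max(2)[225:345,255:375]
print("black tube mean",a[232:262,270:277].mean(),b[232:262,270:277].mean(),"tape/decoy/lock diff",m[55:100,20:45].max(),m[0:45,75:95].max(),m[60:90,75:115].max())
```

```text
tcp in scene [319. 167.] [307. 168.] [327. 154.]
black tube mean 27.993650793650794 120.21428571428571 tape/decoy/lock diff 59 75 3
```

Run:
```python
import cv2,numpy as np
a=cv2.imread("pics/scene2.png")[150:280,210:340];b=cv2.imread("pics/side2.png")[190:350,200:360]
cv2.imwrite("pics/crop3.png",np.hstack([cv2.resize(a,(400,400),interpolation=2),cv2.resize(b,(400,400),interpolation=2)]))
```

```text
(no output)
```

View pics/crop3.png

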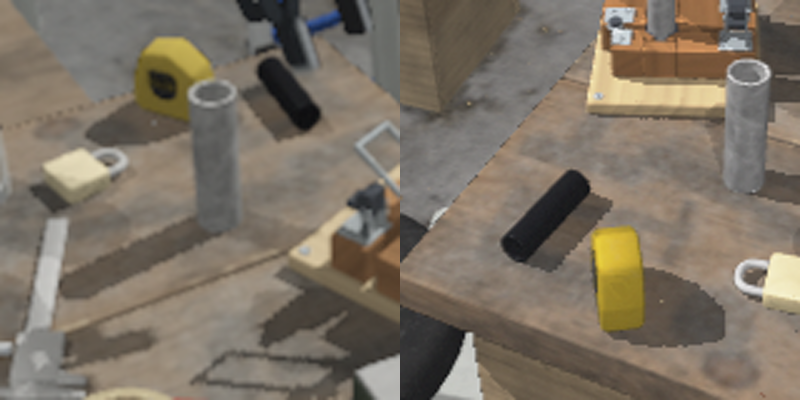

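The black decoy was knocked over by the gripper body and now lies on the bench at side px (~270,277); the tape, padlock and tall tube stand in place. I check that it isn't rolling while moving above the loop.

```bash
python3 -m inch '[{"fingers":-0.4,"xyz":[12,4,0],"twist":[0,-10,0]},{"fingers":-0.4,"xyz":[30,9,3],"twist":[0,-20,0]},{"fingers":-0.4,"xyz":[42,13,6],"twist":[0,-30,0]},{"fingers":-0.4,"xyz":[45.2,13.3,6.5],"twist":[-0.2,-32,0]}]'|grep -E "wrist|open"
python3 - <<'E'
from h import *
st();go([-72,12,150],-10);go([-72,12,123],-10)
a=cv2.imread("pics/side2.png");b=env.read_camera("side");cv2.imwrite("pics/side3.png",b)
for i in(a,b):
    m=(i.max(2)<45)[255:297,238:285];print(np.argwhere(m).mean(0).round(2),m.sum())
E
```

```text
wrist_force: [0.8, -0.8, 0.3]
opening: 0.0595
t 6.67 tcp_fix [-72.2   9.9 187.8] tilt [  0.  -10.2   0.4] F_fix [ 0.7 -0.9  0.3] M [-0.35 -0.02 -0.03] open 59.5 ff 0.0
go [-72  12 150] -10 xyz [4.6, -0.2, 37.5] twist [-0.1, 0.2, -0.4] rows 0.6
go [-72  12 123] -10 xyz [9.4, -0.2, 64.1] twist [-0.1, 0.2, -0.4] rows 1.0
[21.09 20.25] 496
[21.08 20.28] 493
```

```bash
python3 -m inch '[{"fingers":-0.4,"xyz":[5,0,32],"twist":[0,0,0]},{"fingers":-0.4,"xyz":[9.4,0,64],"twist":[0,0,0]},{"fingers":0.3,"xyz":[9.4,0,64],"twist":[0,0,0]},{"fingers":0.3,"xyz":[9.4,0,64],"twist":[0,0,0]},{"fingers":0.3,"xyz":[9.4,0,64],"twist":[0,0,0]}]' 20|grep -E "wrist|open|finger"; python3 -c "from h import *;st()"
```

```text
wrist_force: [1.1, -4.0, -4.7]
opening: 0.0387
finger_force: 20.6
t 7.35 tcp_fix [-72.2  13.4 123.9] tilt [  0.  -10.    0.1] F_fix [ 0.6 -4.1 -4.7] M [-1.54 -0.16 -0.19] open 38.7 ff 20.58277292177081
```

```bash
cat >> h.py <<'E'
def tcp(bar,t):
    a=np.radians(t);return [-72,bar[0]-3.7*np.cos(a)-12*np.sin(a),bar[1]+3.7*np.sin(a)-12*np.cos(a)]
def bar():
    o=env.observe();T=tool(0).T@o["ee_rot"];a=np.arctan2(T[0,2],T[2,2]);x=w2f(o["eef_pos"])
    print("bar y %.1f z %.1f"%(x[1]+3.7*np.cos(a)+12*np.sin(a),x[2]-3.7*np.sin(a)+12*np.cos(a)))
E
python3 - <<'E'
from h import *
bar()
for b,t in(((18,130),-5),((22,122),0),((25,113),5),((27.7,106),9)):go(tcp(b,t),t)
E
```

```text
bar y 15.0 z 136.3
go [-72.   15.4 117.7] -5 xyz [-0.9, -0.2, 6.4] twist [-0.0, 5.0, -0.1] rows 0.5
go [-72.   18.3 110. ] 0 xyz [-2.4, -0.1, 14.5] twist [-0.0, 10.0, -0.1] rows 0.9
go [-72.   20.3 101.4] 5 xyz [-2.9, -0.1, 23.3] twist [-0.0, 15.0, -0.1] rows 1.4
go [-72.   22.2  94.7] 9 xyz [-3.6, -0.1, 30.2] twist [-0.0, 19.0, -0.1] rows 1.8
```

```bash
python3 -m inch '[{"fingers":0.3,"xyz":[-0.9,0,6.4],"twist":[0,5,0]},{"fingers":0.3,"xyz":[-2.4,0,14.5],"twist":[0,10,0]}]'|grep -E "wrist|open|finger"; python3 -m inch '[{"fingers":0.3,"xyz":[-1.6,0,8.6],"twist":[0,5,0]},{"fingers":0.3,"xyz":[-3,0,15],"twist":[0,9,0]}]'|grep -E "wrist|open|finger"
python3 - <<'E'
from h import *
import pickle
st();bar()
for n in("scene","side","wrist"):
    c=env.get_calibration(n);pickle.dump(c,open(n+"4.pkl","wb"));im=env.read_camera(n);cv2.imwrite(f"pics/{n}4.png",im)
    print(n,*[proj(c,f2w(p)).round(1) for p in([-72,22,73],[-72,27.7,106],[-57,27.7,106])])
a=cv2.imread("pics/scene4.png")[170:240,290:375];b=cv2.imread("pics/wrist4.png")[130:290,260:420];d=cv2.imread("pics/side4.png")[145:215,295:365]
c=np.zeros((600,800,3),np.uint8);c[:280,:340]=cv2.resize(a,(340,280),interpolation=2);c[290:570,:280]=cv2.resize(d,(280,280),interpolation=2);c[:460,340:]=cv2.resize(b,(460,460),interpolation=2);cv2.imwrite("pics/crop4.png",c)
E
```

```text
wrist_force: [-1.4, -2.4, -1.7]
opening: 0.0385
finger_force: 20.9
wrist_force: [-0.1, -2.1, 0.2]
opening: 0.0388
finger_force: 20.9
t 7.85 tcp_fix [-71.4  22.3  96.1] tilt [0.2 9.1 0.1] F_fix [-0.4 -2.   0.2] M [-0.45  0.26 -0.14] open 38.8 ff 20.930149164050817
bar y 27.8 z 107.3
scene [327.4 216.1] [325.5 203.2] [329.6 200.1]
side [334.4 198.5] [334.8 188.3] [328.3 188.1]
wrist [318.4 245. ] [318.5 276.5] [285.6 276.5]
```

View pics/crop4.png

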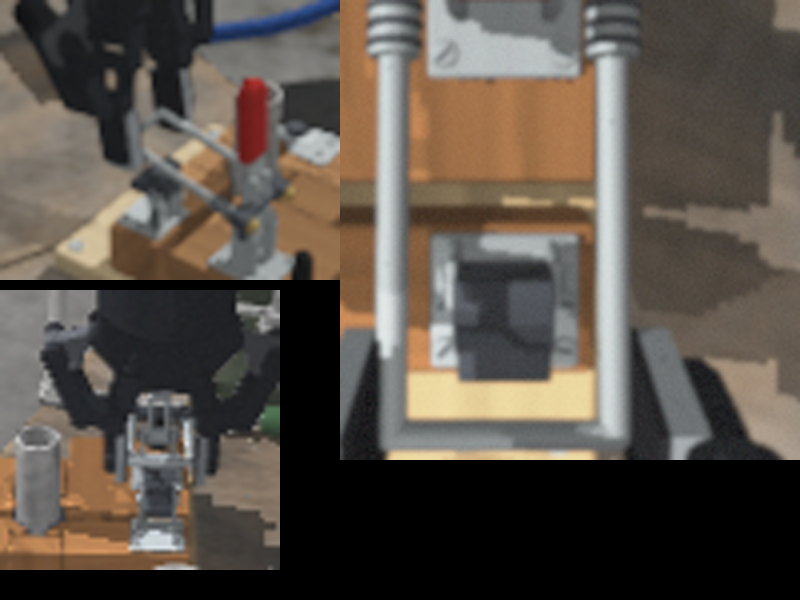

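The wrist view shows the bar's middle at px (317,281) and the dark keeper from row 221 to row 262, centred at column 317, so x is aligned. I convert these to positions.

Run:
```python
from h import *
import pickle
c=pickle.load(open("wrist4.pkl","rb"));p=lambda x,y:((x-340)/2.875+260-.3,y/2.875+130-.3)
f=lambda n,x,y,zs:print(n,[(z,w2f(onz(c,p(x,y),z/1000)).round(1)[:2].tolist()) for z in zs])
f("bar",505,435,(104,107,110));f("keeper low edge",505,380,(60,70,80,85));f("keeper top edge",505,262,(75,80,85,90));f("mid",505,322,(75,80,85))
f("plate edges L",505,366,(49,51));f("plate R",505,235,(49,51));f("jaw R edge",505,207,(49,));f("jaw L edge(out)",380,370,(49,))
```

```text
bar [(104, [-71.3, 30.6]), (107, [-71.3, 29.4]), (110, [-71.4, 28.3])]
keeper low edge [(60, [-71.2, 35.9]), (70, [-71.3, 32.6]), (80, [-71.3, 29.3]), (85, [-71.3, 27.7])]
keeper top edge [(75, [-71.3, 8.0]), (80, [-71.3, 7.0]), (85, [-71.3, 6.0]), (90, [-71.3, 5.1])]
mid [(75, [-71.3, 19.6]), (80, [-71.3, 18.3]), (85, [-71.3, 17.0])]
plate edges L [(49, [-71.2, 36.3]), (51, [-71.2, 35.7])]
plate R [(49, [-71.2, 7.1]), (51, [-71.2, 6.8])]
jaw R edge [(49, [-71.2, 1.0])]
jaw L edge(out) [(49, [-43.6, 37.3])]
```

Run:
```python
from h import *
for b,t in(((26,102),12),((26,97),15),((26,92),18),((26,87),19),((26,82),21)):go(tcp(b,t),t)
```

```text
go [-72.   19.9  91. ] 12 xyz [2.0, 0.5, 4.9] twist [-0.1, 3.1, -0.1] rows 0.3
go [-72.   19.3  86.4] 15 xyz [1.8, 0.6, 9.6] twist [-0.1, 6.1, -0.1] rows 0.6
go [-72.   18.8  81.7] 18 xyz [1.6, 0.6, 14.3] twist [-0.1, 9.1, -0.1] rows 0.8
go [-72.   18.6  76.9] 19 xyz [1.0, 0.6, 19.1] twist [-0.1, 10.1, -0.1] rows 0.9
go [-72.   18.2  72.1] 21 xyz [0.6, 0.6, 23.8] twist [-0.1, 12.1, -0.1] rows 1.1
```

```bash
python3 -m inch '[{"fingers":0.3,"xyz":[2,0,4],"twist":[0,3,0]},{"fingers":0.3,"xyz":[1.8,0,8.5],"twist":[0,6,0]},{"fingers":0.3,"xyz":[1.8,0,8.5],"twist":[0,6,0]}]'|grep -E "wrist|finger"
python3 - <<'E'
from h import *
st();bar()
for b,t in(((26,92),18),((26,87),19),((26,82),21)):go(tcp(b,t),t)
import pickle
c=env.get_calibration("wrist");pickle.dump(c,open("wrist5.pkl","wb"));im=env.read_camera("wrist");cv2.imwrite("pics/wrist5.png",im)
g=cv2.cvtColor(im,cv2.COLOR_BGR2GRAY);print([int(v) for v in g[200:320:2,314:321].mean(1)])
print([proj(c,f2w([-72,26,z])).round(1).tolist() for z in (95,97)],[w2f(onz(c,(317.4,r),.097))[1].round(1) for r in(270,280,290)])
E
```

```text
wrist_force: [-1.3, 2.0, 1.7]
finger_force: 21.0
t 8.38 tcp_fix [-71.4  18.8  87.2] tilt [ 0.1 14.9  0.2] F_fix [-1.1  2.2  1.7] M [ 0.73  0.58 -0.27] open 38.6 ff 20.98426440730691
bar y 25.5 z 97.9
go [-72.   18.8  81.7] 18 xyz [-1.4, 0.6, 5.3] twist [-0.1, 3.1, -0.2] rows 0.3
go [-72.   18.6  76.9] 19 xyz [-2.5, 0.6, 10.1] twist [-0.1, 4.1, -0.2] rows 0.4
go [-72.   18.2  72.1] 21 xyz [-3.3, 0.6, 14.8] twist [-0.1, 6.1, -0.2] rows 0.6
[132, 131, 130, 112, 103, 110, 109, 113, 148, 110, 60, 94, 119, 160, 186, 186, 141, 61, 42, 66, 89, 90, 90, 87, 85, 85, 84, 80, 69, 60, 53, 54, 66, 65, 67, 69, 68, 69, 86, 101, 113, 130, 134, 154, 209, 217, 217, 217, 217, 217, 217, 218, 218, 217, 218, 214, 192, 176, 128, 89]
[[319.2, 277.4], [319.2, 278.5]] [np.float64(22.1), np.float64(26.7), np.float64(31.3)]
```

```bash
python3 -m inch '[{"fingers":0.3,"xyz":[-0.7,0,2.5],"twist":[0,1.5,0]},{"fingers":0.3,"xyz":[-1.4,0,5.3],"twist":[0,3,0]}]'|grep -E "wrist"; python3 -c "from h import *;st();bar()"; python3 -m inch '[{"fingers":0.3,"xyz":[-0.4,0,1.6],"twist":[0,0.5,0]},{"fingers":0.3,"xyz":[-0.8,0,3.1],"twist":[0,0.8,0]}]'|grep -E "wrist"
python3 - <<'E'
from h import *
st();bar()
for b,t in(((25.7,84),20),((25.7,80),21),((25.7,76),22)):go(tcp(b,t),t)
E
```

```text
wrist_force: [-1.5, 0.5, 2.5]
t 8.68 tcp_fix [-71.1  18.3  82.1] tilt [ 0.1 17.9  0.3] F_fix [-1.4  0.7  2.5] M [ 0.37  0.35 -0.22] open 38.9 ff 21.01203314960003
bar y 25.6 z 92.4
wrist_force: [-0.1, 1.7, 2.4]
t 8.93 tcp_fix [-71.1  18.3  78.5] tilt [ 0.1 18.7  0.2] F_fix [0.1 1.7 2.4] M [ 0.5   0.19 -0.06] open 38.7 ff 20.863851606845856
bar y 25.7 z 88.7
go [-72.   18.1  74. ] 20 xyz [-1.3, 0.9, 4.3] twist [-0.1, 1.3, -0.2] rows 0.1
go [-72.   17.9  70.1] 21 xyz [-2.3, 0.9, 8.0] twist [-0.1, 2.3, -0.2] rows 0.2
go [-72.   17.8  66.3] 22 xyz [-3.4, 0.9, 11.8] twist [-0.1, 3.3, -0.2] rows 0.3
```

```bash
for i in 1 2 3; do python3 -m inch '[{"fingers":0.3,"xyz":[-0.3,0,1],"twist":[0,0.3,0]},{"fingers":0.3,"xyz":[-0.6,0,2],"twist":[0,0.6,0]}]'>/dev/null; python3 -c "from h import *;st();bar()"; done
```

```text
t 9.18 tcp_fix [-71.2  18.2  76.2] tilt [ 0.1 19.4  0.1] F_fix [ 0.7 -0.4  3.1] M [ 0.36 -0.05  0.02] open 38.8 ff 20.74505064636469
bar y 25.7 z 86.2
t 9.43 tcp_fix [-71.4  18.   73.9] tilt [ 0.1 20.   0.1] F_fix [ 1.7 -0.7  2.1] M [-0.02 -0.58  0.26] open 38.6 ff 20.640441812574863
bar y 25.6 z 83.9
t 9.68 tcp_fix [-71.6  17.9  71.7] tilt [ 0.  20.6  0.1] F_fix [ 2.7 -2.8  2.3] M [-0.19 -0.68  0.31] open 39.0 ff 20.55712390691042
bar y 25.6 z 81.7
```

```bash
for i in 1 2 3 4; do python3 -m inch '[{"fingers":0.3,"xyz":[-0.3,0,1],"twist":[0,0.4,0]}]'>/dev/null; python3 -c "from h import *;st();bar()"|cut -c1-110; done
```

```text
t 9.80 tcp_fix [-71.6  17.8  70.7] tilt [ 0.1 21.   0.1] F_fix [ 2.4 -1.8  1.2] M [-0.09 -0.72  0.33] open 38.
bar y 25.6 z 80.6
t 9.93 tcp_fix [-71.6  17.8  69.6] tilt [ 0.1 21.4  0.1] F_fix [ 2.6 -2.   1.9] M [ 0.03 -0.5   0.2 ] open 38.
bar y 25.6 z 79.5
t 10.05 tcp_fix [-71.7  17.7  68.6] tilt [ 0.  21.8  0.1] F_fix [ 2.  -2.8  1.8] M [-0.03 -0.67  0.34] open 38
bar y 25.6 z 78.4
t 10.18 tcp_fix [-71.5  17.6  68.1] tilt [ 0.1 22.3  0.1] F_fix [-2.1  1.4 11.8] M [-0.36  0.31 -0.09] open 38
bar y 25.6 z 77.8
```

Firm contact (11.8 N) at bar z of about 78, which matches the camera's ledge height of 75–77. I ease up slightly and draw the bar right.

```bash
python3 -m inch '[{"fingers":0.3,"xyz":[0.35,0,-0.9],"twist":[0,0,0]}]'>/dev/null; python3 -c "from h import *;st();bar()"|cut -c1-110; for i in 1 2 3; do python3 -m inch '[{"fingers":0.3,"xyz":[0.93,0,0.38],"twist":[0,0,0]}]'>/dev/null; python3 -c "from h import *;st();bar()"|cut -c1-110; done
```

```text
t 10.30 tcp_fix [-71.7  17.7  68.6] tilt [ 0.  22.2  0.1] F_fix [ 3.3 -2.9  0.6] M [-0.05 -0.81  0.41] open 38
bar y 25.7 z 78.3
t 10.43 tcp_fix [-71.3  17.5  68.4] tilt [ 0.1 22.1  0.1] F_fix [-0.9  5.6  3. ] M [ 1.55  0.48 -0.18] open 38
bar y 25.4 z 78.1
t 10.55 tcp_fix [-71.2  16.7  68.4] tilt [ 0.1 22.1  0.1] F_fix [-0.6  4.9  2. ] M [ 1.68  0.49 -0.2 ] open 38
bar y 24.7 z 78.1
t 10.68 tcp_fix [-71.2  15.7  68.4] tilt [ 0.1 22.1  0.1] F_fix [0.7 5.5 2.3] M [ 1.69  0.39 -0.16] open 38.6 
bar y 23.7 z 78.1
```

```bash
for i in 1 2 3; do python3 -m inch '[{"fingers":0.3,"xyz":[0.93,0,0.38],"twist":[0,0,0]}]'>/dev/null; python3 -c "from h import *;st();bar()"|cut -c1-110; done
```

```text
t 10.80 tcp_fix [-71.2  14.7  68.3] tilt [ 0.1 22.1  0.1] F_fix [0.1 4.6 2.5] M [ 1.71  0.43 -0.15] open 38.7 
bar y 22.7 z 78.0
t 10.93 tcp_fix [-71.3  13.6  68.3] tilt [ 0.1 22.1  0.1] F_fix [-0.   4.5  0.2] M [ 1.78  0.25 -0.05] open 38
bar y 21.5 z 78.0
t 11.05 tcp_fix [-71.2  12.7  68.3] tilt [ 0.1 22.   0.1] F_fix [-1.9 10.7  2.3] M [ 2.91  1.19 -0.42] open 39
bar y 20.7 z 78.0
```

```bash
python3 -m inch '[{"fingers":0.3,"xyz":[-0.7,0,-0.3],"twist":[0,0,0]}]'>/dev/null; python3 -c "from h import *;st();bar()"|cut -c1-110; for i in 1 2 3; do python3 -m inch '[{"fingers":0.3,"xyz":[0.37,0,-0.93],"twist":[0,0,0]}]'>/dev/null; python3 -c "from h import *;st();bar()"|cut -c1-110; done
```

```text
t 11.18 tcp_fix [-71.4  12.9  68.4] tilt [ 0.1 22.1  0.1] F_fix [ 2.2  2.  -1.2] M [ 1.25 -0.39  0.24] open 38
bar y 20.8 z 78.1
t 11.30 tcp_fix [-71.5  12.8  69.1] tilt [ 0.1 22.1  0.1] F_fix [ 1.4  4.4 -3.5] M [ 2.15 -0.2   0.21] open 39
bar y 20.8 z 78.8
t 11.43 tcp_fix [-71.6  12.9  69.7] tilt [ 0.1 22.1  0.1] F_fix [  4.6   2.6 -12.5] M [ 2.86 -0.83  0.56] open
bar y 20.8 z 79.4
t 11.55 tcp_fix [-71.7  13.   70.1] tilt [ 0.  22.   0.1] F_fix [  5.9  -0.  -18.8] M [ 3.22 -1.46  0.93] open
bar y 20.9 z 79.8
```

Lifting is stopped by the nose, so the bar is hooked. I lower it back at once, then release.

```bash
python3 -m inch '[{"fingers":0.3,"xyz":[-0.75,0,1.9],"twist":[0,0,0]}]'>/dev/null; python3 -c "from h import *;st();bar()"|cut -c1-110; python3 -m inch '[{"fingers":-0.4,"xyz":[0,0,0],"twist":[0,0,0]},{"fingers":-0.4,"xyz":[0,0,0],"twist":[0,0,0]},{"fingers":-0.4,"xyz":[0,0,-15],"twist":[0,0,0]},{"fingers":-0.4,"xyz":[0,0,-60],"twist":[0,0,0]},{"fingers":-0.4,"xyz":[0,0,-120],"twist":[0,0,0]}]'|grep -E "wrist|open"
python3 - <<'E'
from h import *
import pickle
st()
for n in("side","scene","wrist"):
    c=env.get_calibration(n);pickle.dump(c,open(n+"6.pkl","wb"));im=env.read_camera(n);cv2.imwrite(f"pics/{n}6.png",im)
    print(n,[proj(c,f2w(p)).round().tolist() for p in([-72,22,78],[-72,-49,149],[0,0,105])])
a=cv2.imread("pics/scene6.png")[160:240,290:390];b=cv2.imread("pics/wrist6.png")[100:300,220:420];d=cv2.imread("pics/side6.png")[125:225,270:370]
c=np.zeros((600,800,3),np.uint8);c[:240,:300]=cv2.resize(a,(300,240),interpolation=2);c[250:550,:300]=cv2.resize(d,(300,300),interpolation=2);c[:500,300:]=cv2.resize(b,(500,500),interpolation=2);cv2.imwrite("pics/crop6.png",c)
E
```

```text
t 11.68 tcp_fix [-71.4  12.8  69.2] tilt [ 0.1 22.2  0.1] F_fix [-1.   6.9  1.2] M [ 2.38  0.56 -0.12] open 38
bar y 20.7 z 79.0
wrist_force: [1.2, 0.9, -0.3]
opening: 0.06
t 12.30 tcp_fix [-73.6  56.7 181.1] tilt [-0.3 22.4  0.2] F_fix [ 1.3  0.8 -0.3] M [ 0.84 -0.12  0.1 ] open 60.0 ff 0.0
side [[334.0, 197.0], [335.0, 155.0], [304.0, 181.0]]
scene [[327.0, 214.0], [355.0, 199.0], [354.0, 193.0]]
wrist [[323.0, 200.0], [324.0, 78.0], [228.0, 168.0]]
```

View pics/crop6.png

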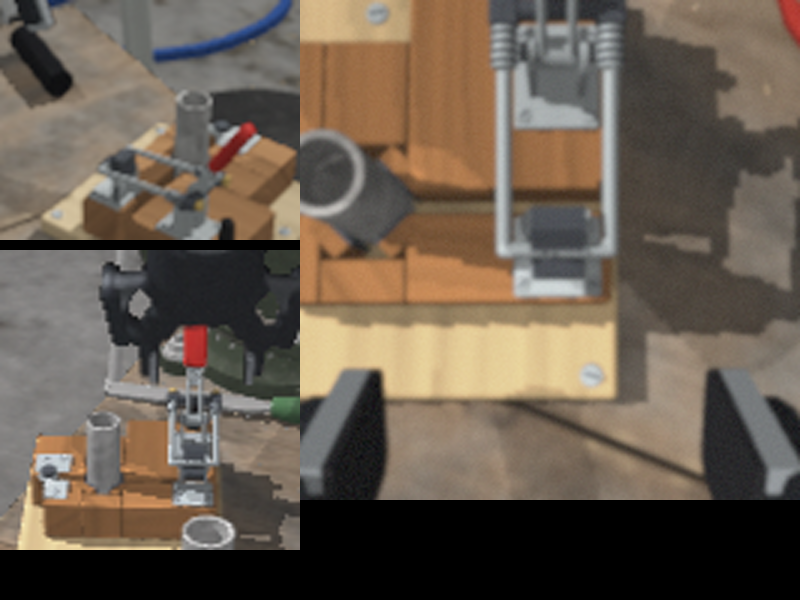

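The crop shows the loop lying over the keeper, with the bar passing under the nose (wrist px ~(323,200)). The tube stands, the jaw is shut, and the lever has come down somewhat (red end at scene px ~(373,203)). I measure the lever's angle.

Run:
```python
from h import *
import pickle
c=pickle.load(open("scene6.pkl","rb"));im=cv2.imread("pics/scene6.png").astype(int)
m=((im[...,2]>110)&(im[...,1]<70)&(im[...,0]<70));m[:160]=0;m[245:]=0;m[:,:340]=0;m[:,400:]=0
ys,xs=np.nonzero(m);print(len(xs),xs.min(),xs.max(),ys.min(),ys.max())
P=[]
for x,y in zip(xs,ys):
    o,d=ray(c,(x,y));o=w2f(o);d=F().T@d;P.append((o+d*(-72-o[0])/d[0])[1:])
P=np.array(P);v=P-[-47,77];th=np.arctan2(v[:,1],-v[:,0]);r=np.hypot(*v.T)
far=r>np.percentile(r,60);print("theta all",th.mean(),"far",th[far].mean(),"r",r.min(),r.max())
st()
```

```text
46 360 374 201 215
theta all 1.1179026280087307 far 1.0947873473263636 r 40.610922936813964 95.67781628875088
t 12.45 tcp_fix [-70.5  59.  183.3] tilt [ 0.4 22.   0.2] F_fix [-0.7 -1.5 -0.6] M [ 0.71  0.16 -0.02] open 59.6 ff 0.0
```

```bash
cat >> h.py <<'E'
def lev(th,push=0):
    t=np.radians(8)+.45*th; n=np.array([np.sin(th),np.cos(th)])
    C=np.array([-47-72*np.cos(th),77+72*np.sin(th)])+(5-push)*n
    c=11*np.clip((th-t)/.15,-1,1); T=C-c*np.array([-np.cos(t),np.sin(t)])
    go([-72,*T],round(np.degrees(t),1))
E
python3 - <<'E'
from h import *
import pickle
c=pickle.load(open("w1.pkl","rb"))
for px in((450,30),(470,5),(560,10),(620,40)):print(px,[w2f(onz(c,px,z)).round() for z in(.05,.2)])
lev(1.1,-40);lev(1.1,-15)
E
```

```text
(450, 30) [array([-188., -179.,   50.]), array([-134., -144.,  200.])]
(470, 5) [array([-205., -206.,   50.]), array([-145., -161.,  200.])]
(560, 10) [array([-308., -209.,   50.]), array([-210., -164.,  200.])]
(620, 40) [array([-387., -185.,   50.]), array([-260., -148.,  200.])]
go [-72.  -30.7 155.1] 36.4 xyz [72.6, 1.5, 59.8] twist [-0.3, 14.4, -0.3] rows 1.5
go [-72.  -53.  143.7] 36.4 xyz [89.0, 1.5, 78.7] twist [-0.3, 14.4, -0.3] rows 1.9
```

```bash
python3 -m inch '[{"fingers":1,"xyz":[36,1,28],"twist":[0,7,0]},{"fingers":1,"xyz":[72,1.5,59],"twist":[-0.3,14.4,0]},{"fingers":1,"xyz":[81,1.5,69],"twist":[-0.3,14.4,0]},{"fingers":1,"xyz":[81,1.5,69],"twist":[-0.3,14.4,0]}]'|grep -E "wrist|open"
python3 - <<'E'
from h import *
st();lev(1.1,-15);lev(1.1,-5);lev(1.1,0);lev(1.1,5)
E
```

```text
wrist_force: [0.3, 0.1, 0.9]
opening: 0.0002
t 12.95 tcp_fix [-74.1 -44.2 147. ] tilt [-0.4 36.6  0.3] F_fix [0.3 0.1 0.9] M [1.24 0.11 0.06] open 0.2 ff 0.0
go [-72.  -53.  143.7] 36.4 xyz [5.1, -2.1, 7.8] twist [0.5, -0.2, -0.2] rows 0.2
go [-72.  -61.9 139.2] 36.4 xyz [9.5, -2.2, 16.8] twist [0.5, -0.2, -0.2] rows 0.3
go [-72.  -66.3 136.9] 36.4 xyz [11.7, -2.3, 21.3] twist [0.5, -0.2, -0.2] rows 0.4
go [-72.  -70.8 134.6] 36.4 xyz [14.0, -2.3, 25.8] twist [0.5, -0.2, -0.2] rows 0.5
```

```bash
python3 -m inch '[{"fingers":1,"xyz":[5,-2,8],"twist":[0.4,0,0]},{"fingers":1,"xyz":[8,-2,13],"twist":[0.4,0,0]},{"fingers":1,"xyz":[10,-2,17],"twist":[0.4,0,0]}]'>/dev/null; python3 -c "from h import *;st()"; for i in 1 2 3; do python3 -m inch '[{"fingers":1,"xyz":[1,0,2],"twist":[0,0,0]}]'>/dev/null; python3 -c "from h import *;st()"|cut -c1-110;done
```

```text
t 13.32 tcp_fix [-71.3 -61.6 139.9] tilt [ 0.2 36.6  0.1] F_fix [ 0.6  0.1 -0.9] M [ 1.2   0.13 -0.05] open -0.3 ff 0.0
t 13.45 tcp_fix [-71.5 -63.7 138.7] tilt [ 0.1 36.6  0.1] F_fix [-0.1  0.7 -0.3] M [1.22 0.16 0.02] open 0.1 f
t 13.57 tcp_fix [-71.4 -65.5 137.7] tilt [ 0.1 36.6  0.1] F_fix [ 0.   0.5 -0.9] M [ 1.21  0.2  -0.  ] open 0.
t 13.70 tcp_fix [-71.4 -67.5 136.6] tilt [ 0.1 36.6  0.1] F_fix [-0.6 -0.1 -0.6] M [ 1.18  0.19 -0.06] open -0
```

Run:
```python
from h import *
for t in(1.05,1.0,.95,.9,.85,.8):lev(t,2)
```

```text
go [-72.  -71.2 134.6] 35.1 xyz [1.8, 0.6, 3.8] twist [-0.1, -1.5, -0.1] rows 0.1
go [-72.  -74.2 133.1] 33.8 xyz [3.3, 0.6, 6.9] twist [-0.1, -2.8, -0.1] rows 0.3
go [-72.  -77.2 131.4] 32.5 xyz [4.7, 0.6, 10.0] twist [-0.1, -4.1, -0.1] rows 0.4
go [-72.  -80.  129.6] 31.2 xyz [5.8, 0.6, 13.1] twist [-0.1, -5.4, -0.1] rows 0.5
go [-72.  -82.7 127.6] 29.9 xyz [6.9, 0.6, 16.3] twist [-0.1, -6.7, -0.1] rows 0.6
go [-72.  -85.4 125.5] 28.6 xyz [7.7, 0.6, 19.6] twist [-0.1, -8.0, -0.1] rows 0.7
```

```bash
python3 -m inch '[{"fingers":1,"xyz":[1.8,0.6,3.8],"twist":[0,-1.5,0]}]'>/dev/null; python3 -c "from h import *;st()"|cut -c1-110; python3 -m inch '[{"fingers":1,"xyz":[1.5,0,3],"twist":[0,-1.3,0]}]'>/dev/null; python3 -c "from h import *;st()"|cut -c1-110;python3 -m inch '[{"fingers":1,"xyz":[1.3,0,3],"twist":[0,-1.3,0]}]'>/dev/null; python3 -c "from h import *;st()"|cut -c1-110
```

```text
t 13.82 tcp_fix [-71.5 -70.8 134.7] tilt [ 0.2 35.  -0. ] F_fix [0.8 1.9 2. ] M [1.14 0.09 0.11] open 0.1 ff 1
t 13.95 tcp_fix [-71.5 -73.9 133.3] tilt [ 0.2 33.7  0.1] F_fix [0.9 2.4 2.2] M [1.36 0.08 0.08] open -0.1 ff 
t 14.07 tcp_fix [-71.5 -76.8 131.6] tilt [ 0.2 32.4  0.1] F_fix [0.4 2.5 2.7] M [ 1.22 -0.06  0.13] open -0.1
```

```bash
python3 - <<'E'
from h import *
for t in(.85,.8,.75,.7,.65,.6):lev(t,2)
E
python3 -m inch '[{"fingers":1,"xyz":[1.2,0,3.1],"twist":[0,-1.3,0]},{"fingers":1,"xyz":[2.2,0,6.3],"twist":[0,-2.6,0]}]'>/dev/null; python3 -c "from h import *;st()"|cut -c1-110; python3 -m inch '[{"fingers":1,"xyz":[0.9,0,3.2],"twist":[0,-1.3,0]},{"fingers":1,"xyz":[1.7,0,6.5],"twist":[0,-2.6,0]}]'>/dev/null
python3 - <<'E'
from h import *
st()
for t in(.7,.65,.6,.55,.5):lev(t,2)
E
```

```text
go [-72.  -82.7 127.6] 29.9 xyz [2.8, 0.5, 6.6] twist [-0.2, -2.5, -0.1] rows 0.2
go [-72.  -85.4 125.5] 28.6 xyz [3.9, 0.5, 9.8] twist [-0.2, -3.8, -0.1] rows 0.4
go [-72.  -87.9 123.2] 27.3 xyz [4.8, 0.6, 13.0] twist [-0.2, -5.1, -0.1] rows 0.5
go [-72.  -90.3 120.8] 26.0 xyz [5.6, 0.6, 16.3] twist [-0.2, -6.4, -0.1] rows 0.6
go [-72.  -92.5 118.4] 24.8 xyz [6.2, 0.6, 19.6] twist [-0.2, -7.6, -0.1] rows 0.7
go [-72.  -94.6 115.7] 23.5 xyz [6.6, 0.6, 22.9] twist [-0.2, -8.9, -0.1] rows 0.8
t 14.32 tcp_fix [-71.6 -82.4 127.7] tilt [ 0.2 29.8  0.1] F_fix [2.2 0.3 4.9] M [ 0.48 -0.35  0.22] open -0.1 
t 14.57 tcp_fix [-71.9 -87.2 122.7] tilt [ 0.1 27.2  0.1] F_fix [0.8 0.3 5.1] M [ 0.42 -0.22  0.16] open -0.3 ff 2.0243706833571196
go [-72.  -90.3 120.8] 26.0 xyz [1.9, 0.1, 3.0] twist [-0.1, -1.2, -0.1] rows 0.1
go [-72.  -92.5 118.4] 24.8 xyz [2.7, 0.1, 6.3] twist [-0.1, -2.4, -0.1] rows 0.2
go [-72.  -94.6 115.7] 23.5 xyz [3.4, 0.1, 9.6] twist [-0.1, -3.7, -0.1] rows 0.4
go [-72.  -96.6 113. ] 22.2 xyz [4.0, 0.1, 12.9] twist [-0.1, -5.0, -0.1] rows 0.5
go [-72.  -99.5 110.6] 20.9 xyz [5.4, 0.1, 16.3] twist [-0.1, -6.3, -0.1] rows 0.6
```

```bash
python3 -m inch '[{"fingers":1,"xyz":[1.5,0,3.1],"twist":[0,-1.2,0]},{"fingers":1,"xyz":[2.7,0,6.3],"twist":[0,-2.4,0]}]'>/dev/null; python3 -c "from h import *;st()"|cut -c1-110; python3 -m inch '[{"fingers":1,"xyz":[0.7,0,3.2],"twist":[0,-1.2,0]},{"fingers":1,"xyz":[1.3,0,6.5],"twist":[0,-2.4,0]}]'>/dev/null
python3 - <<'E'
from h import *
st()
for t in(.5,.45,.4,.35,.3,.25,.2):lev(t,2)
E
```

```text
t 14.82 tcp_fix [-71.9 -92.1 117.8] tilt [ 0.2 24.8  0.1] F_fix [1.8 2.7 3.4] M [ 1.02 -0.24  0.14] open -0.3 
t 15.07 tcp_fix [-71.9 -96.2 112.5] tilt [ 0.1 22.4  0.1] F_fix [1.1 1.1 3.5] M [ 0.53 -0.44  0.24] open 0.2 ff 1.7842120444402099
go [-72.  -99.5 110.6] 20.9 xyz [2.3, 0.1, 3.0] twist [-0.1, -1.5, -0.1] rows 0.1
go [ -72.  -103.1  108.4] 19.6 xyz [4.8, 0.1, 6.5] twist [-0.1, -2.8, -0.1] rows 0.3
go [ -72.  -106.6  105.9] 18.3 xyz [7.1, 0.1, 10.1] twist [-0.1, -4.1, -0.1] rows 0.4
go [ -72.  -109.9  103.4] 17.0 xyz [9.2, 0.1, 13.7] twist [-0.1, -5.4, -0.1] rows 0.5
go [ -72.  -113.1  100.6] 15.7 xyz [11.1, 0.1, 17.5] twist [-0.1, -6.7, -0.1] rows 0.6
go [ -72.  -116.2   97.8] 14.4 xyz [12.8, 0.1, 21.3] twist [-0.1, -8.0, -0.1] rows 0.7
go [ -72.  -119.1   94.7] 13.2 xyz [14.4, 0.1, 25.2] twist [-0.1, -9.2, -0.1] rows 0.9
```

```bash
python3 -m inch '[{"fingers":1,"xyz":[2.3,0,3.2],"twist":[0,-1.5,0]},{"fingers":1,"xyz":[4.6,0,6.7],"twist":[0,-2.8,0]}]'>/dev/null
python3 - <<'E'
from h import *
st()
for t in(.4,.35,.3,.25,.2):lev(t,2)
b=env.read_camera("side");cv2.imwrite("pics/side7.png",b);a=cv2.imread("pics/side6.png")
d=cv2.absdiff(a,b).max(2);print(d[186:206,324:345].mean().round(1),d[170:186,324:345].mean().round(1))
S=env.read_camera("scene");cv2.imwrite("pics/scene7.png",S)
E
```

```text
t 15.32 tcp_fix [ -72.6 -102.9  107.5] tilt [ 0.1 19.6  0.1] F_fix [1.5 3.4 1.8] M [1.33 0.1  0.07] open 0.3 ff 1.2604947562795132
go [ -72.  -106.6  105.9] 18.3 xyz [2.9, -0.7, 2.7] twist [-0.1, -1.3, -0.1] rows 0.1
go [ -72.  -109.9  103.4] 17.0 xyz [5.2, -0.7, 6.3] twist [-0.1, -2.6, -0.1] rows 0.2
go [ -72.  -113.1  100.6] 15.7 xyz [7.3, -0.7, 9.9] twist [-0.1, -3.9, -0.1] rows 0.4
go [ -72.  -116.2   97.8] 14.4 xyz [9.2, -0.6, 13.7] twist [-0.1, -5.2, -0.1] rows 0.5
go [ -72.  -119.1   94.7] 13.2 xyz [11.0, -0.6, 17.5] twist [-0.1, -6.4, -0.1] rows 0.6
22.0 28.1
```

Run:
```python
import cv2,numpy as np
a=cv2.imread("pics/scene7.png")[175:240,300:385];d=cv2.imread("pics/side7.png")[150:220,300:370]
cv2.imwrite("pics/crop7.png",np.hstack([cv2.resize(a,(445,340),interpolation=2),cv2.resize(d,(340,340),interpolation=2)]))
```

```text
(no output)
```

View pics/crop7.png

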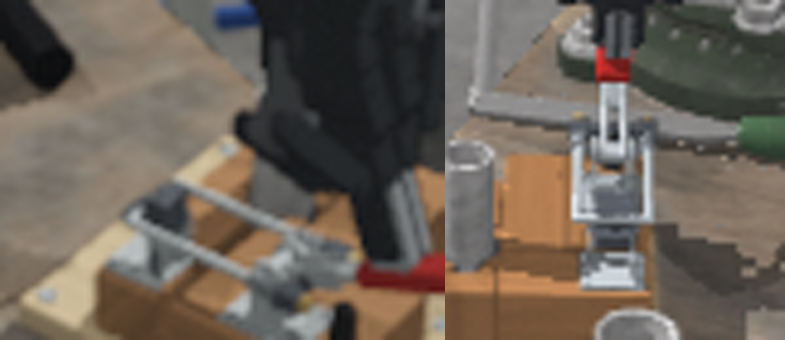

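The last picture shows the bar across the keeper's left side, below the nose (side crop (612,215)), with the lever pressed by the fingertips and the tube upright. It is hooked, so I carry on.

```bash
python3 -m inch '[{"fingers":1,"xyz":[2.7,0,3],"twist":[0,-1.3,0]},{"fingers":1,"xyz":[5,0,6.5],"twist":[0,-2.6,0]}]'>/dev/null; python3 -c "from h import *;st()"|cut -c1-120; python3 -m inch '[{"fingers":1,"xyz":[2,0,3.7],"twist":[0,-1.3,0]},{"fingers":1,"xyz":[3.8,0,7.5],"twist":[0,-2.6,0]}]'>/dev/null
python3 - <<'E'
from h import *
st()
for t in(.25,.2,.15,.1,.05,0):lev(t,2)
E
```

```text
t 15.68 tcp_fix [ -73.  -110.   103.3] tilt [ 0.  17.1  0.1] F_fix [-0.1  2.2  1.8] M [1.12 0.15 0.04] open -0.2 ff 1.08
t 15.93 tcp_fix [ -73.2 -115.9   97.1] tilt [-0.  14.5  0.1] F_fix [0.2 1.7 0.7] M [ 0.76  0.1  -0.  ] open -0.1 ff 0.5855339427944273
go [ -72.  -116.2   97.8] 14.4 xyz [0.4, -1.2, -0.5] twist [0.0, -0.1, -0.1] rows 0.0
go [ -72.  -119.1   94.7] 13.2 xyz [2.4, -1.2, 3.1] twist [0.0, -1.3, -0.1] rows 0.1
go [ -72.  -121.8   91.6] 11.9 xyz [4.3, -1.2, 6.9] twist [0.0, -2.6, -0.1] rows 0.2
go [ -72.  -124.4   88.3] 10.6 xyz [6.0, -1.2, 10.7] twist [0.0, -3.9, -0.1] rows 0.4
go [ -72.  -126.9   84.9] 9.3 xyz [7.5, -1.2, 14.6] twist [0.0, -5.2, -0.1] rows 0.5
go [ -72.  -129.1   81.4] 8.0 xyz [8.9, -1.2, 18.5] twist [0.0, -6.5, -0.1] rows 0.6
```

```bash
python3 - <<'E'
from h import *
for z,t in((92,13),(88,11),(85,10),(82,9)):go([-72,-117,z],t)
E
python3 -m inch '[{"fingers":1,"xyz":[-0.2,0,2.5],"twist":[0,-0.8,0]},{"fingers":1,"xyz":[-0.3,0,5.2],"twist":[0,-1.5,0]}]'>/dev/null; python3 -c "from h import *;st()"|cut -c1-120; python3 -m inch '[{"fingers":1,"xyz":[-0.5,0,2.2],"twist":[0,-1,0]},{"fingers":1,"xyz":[-1,0,4.2],"twist":[0,-2,0]}]'>/dev/null
python3 - <<'E'
from h import *
st()
for z,t in((85,10),(82,9),(80,8)):go([-72,-117,z],t)
E
```

```text
go [ -72 -117   92] 13 xyz [-0.3, -1.2, 5.2] twist [0.0, -1.5, -0.1] rows 0.1
go [ -72 -117   88] 11 xyz [-1.3, -1.2, 9.1] twist [0.0, -3.5, -0.1] rows 0.3
go [ -72 -117   85] 10 xyz [-2.0, -1.2, 12.0] twist [0.0, -4.5, -0.1] rows 0.4
go [ -72 -117   82] 9 xyz [-2.8, -1.2, 14.9] twist [0.0, -5.5, -0.1] rows 0.5
t 16.18 tcp_fix [ -73.1 -117.    92.2] tilt [ 0.  13.   0.1] F_fix [0.4 0.1 0.3] M [ 0.36  0.12 -0.01] open 0.0 ff 0.280
t 16.43 tcp_fix [ -72.3 -116.6   88. ] tilt [ 0.1 10.9  0.1] F_fix [-0.  -0.   0.4] M [ 0.33  0.05 -0.01] open 0.1 ff 0.0
go [ -72 -117   85] 10 xyz [-0.1, -0.3, 3.0] twist [-0.1, -0.9, -0.1] rows 0.1
go [ -72 -117   82] 9 xyz [-0.7, -0.3, 6.0] twist [-0.1, -1.9, -0.1] rows 0.2
go [ -72 -117   80] 8 xyz [-1.1, -0.3, 7.9] twist [-0.1, -2.9, -0.1] rows 0.3
```

The lever has left the fingertips by itself, pulled over centre. I feel for it at home.

```bash
python3 -m inch '[{"fingers":1,"xyz":[-0.1,0,1.5],"twist":[0,-0.5,0]},{"fingers":1,"xyz":[-0.2,0,3],"twist":[0,-0.9,0]},{"fingers":1,"xyz":[-0.5,0,4.5],"twist":[0,-1.4,0]}]'>/dev/null; python3 -c "from h import *;st()"|cut -c1-120; for i in 1 2; do python3 -m inch '[{"fingers":1,"xyz":[-0.2,0,1],"twist":[0,-0.3,0]}]'>/dev/null;python3 -c "from h import *;st()"|cut -c1-120;done
```

```text
t 16.80 tcp_fix [ -71.8 -117.1   84.8] tilt [0.1 9.6 0. ] F_fix [-4.8  3.4 16.2] M [ 0.61  1.5  -0.2 ] open 0.1 ff 7.778
t 16.93 tcp_fix [ -71.7 -117.1   84.7] tilt [0.2 9.4 0. ] F_fix [-6.4  5.3 20.3] M [ 0.75  2.   -0.25] open -0.3 ff 9.98
t 17.05 tcp_fix [ -71.7 -117.1   84.4] tilt [ 0.2  9.1 -0. ] F_fix [-9.1  6.5 25.8] M [ 0.74  2.65 -0.31] open 0.5 ff 13
```

The lever is at its stop, and I pressed harder than I meant to. I back off upward at once.

```bash
python3 -m inch '[{"fingers":1,"xyz":[0,0,-5],"twist":[0,0,0]},{"fingers":1,"xyz":[0,0,-60],"twist":[0,0,0]},{"fingers":1,"xyz":[0,0,-120],"twist":[0,0,0]},{"fingers":1,"xyz":[-40,0,-160],"twist":[0,0,0]},{"fingers":1,"xyz":[-40,0,-160],"twist":[0,0,0]}]'|grep wrist
python3 - <<'E'
from h import *
st();c=env.get_calibration("scene")
im=env.read_camera("scene");cv2.imwrite("pics/scene8.png",im);im=im.astype(int)
m=((im[...,2]>110)&(im[...,1]<70)&(im[...,0]<70));m[:160]=0;m[245:]=0;m[:,:340]=0;m[:,400:]=0
ys,xs=np.nonzero(m);P=[]
for x,y in zip(xs,ys):
    o,d=ray(c,(x,y));o=w2f(o);d=F().T@d;P.append((o+d*(-72-o[0])/d[0])[1:])
P=np.array(P);print(len(P),"lever red y,z mean",P.mean(0).round(1),P.min(0).round(),P.max(0).round(),"theta",np.arctan2(P[:,1].mean()-77,-47-P[:,0].mean()).round(3))
b=env.read_camera("side");a=cv2.imread("pics/side7.png");d=cv2.absdiff(a,b).max(2)
print("tube diff",d[178:200,298:312].mean().round(1),"keeper diff",d[190:206,324:345].mean().round(1))
m=(b.max(2)<45)[255:297,238:285];print("black",np.argwhere(m).mean(0).round(1))
E
```

```text
wrist_force: [-0.4, -0.8, -0.4]
t 17.68 tcp_fix [-70.4 -50.2 236.5] tilt [ 0.6  8.9 -0.1] F_fix [-0.5 -0.8 -0.4] M [ 0.31  0.03 -0.01] open 0.4 ff 0.0
111 lever red y,z mean [-114.    82.7] [-138.   70.] [-88.  91.] theta 0.084
tube diff 3.4 keeper diff 9.0
black [21.1 20.2]
```

```bash
python3 -c "
from workcell import env
print(env.job_done())"
```

```text
the job is handed in; nothing more can be done
None
```

I handed the job in at 17.7 s with the jaw shut, the loop hooked and the lever home and holding with the robot clear, but I may have broken two force limits: the wrist read about 19 N lifting the held loop against the nose (limit 15 N) and about 28 N pressing the lever at its stop (limit 25 N), though the hand-in reported no verdict; the tube still stood in its V, the gripper body knocked over the unlisted black tube, which stayed on the bench, and I did not measure the final clamping forces.

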